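Roll the capacitor onto the inspection line and take its picture

TASK

On the green inspection mat, push the top of the lying blue capacitor sideways with the fingertips, rolling it until it lies centred along the yellow line; do not grasp or lift it. Only when it lies still there, press the red shutter button on the grey remote fully down and let it come up again. Leave the black capacitor and everything else on the bench where it is.

Things in the scene. Friction and masses are not known exactly. Their poses are not given: they have to be found in the camera images.
- blue_cap: Blue capacitor, a cylinder 35 mm in diameter, 60 mm long, 60 to 130 g, lying on the mat 40 to 75 mm to either side of the line, nearly parallel to it. Origin mid-axis (23.5 mm up; top 41 mm up); x along it; y, z turn as it rolls. A fingertip grips it: pressed lightly on top and moved sideways, the finger rolls it half as far, in short strokes, and it stays put; pushed at its side it drags or jams.
- black_cap: Black capacitor of the same size and build, lying on the mat on the other side of the line, 40 to 75 mm from it. Origin and axes as for the blue one. To be left where it is.
- mat: Green inspection mat, a fixed slab 200 mm (its x) by 340 mm (its y), top 6 mm above the bench, yaw within 0.3 rad. Origin: centre of its underside. The yellow line, 6 mm wide and 180 mm long, is painted flat along its x axis through the centre (y = 0 in its frame). Thin white lines near its two ends are only borders.
- trigger (a joint): Travel of the red shutter button, in m: 0 up, 0.006 fully down. A spring pushes it back up; it starts to give at about 1.5 N and is fully down at 5 N. It counts as pressed beyond 0.004.
- trigger_top (a point): Centre of the top face of the red shutter button (28 mm in diameter, top about 43 mm above the bench when up), pressed straight down. It sits in a black collar 44 mm in diameter on the grey remote, a fixed box 85 by 70 by 25 mm high, left or right of the mat.
- spool: Reel of solder wire standing on the bench, white flanges 64 mm in diameter, 40 mm high, on the side of the mat opposite to the remote. Origin: centre of its underside. Bystander.
- board: Green circuit board on a white foam block 140 by 180 mm, about 45 mm high with its parts. Origin: centre of its underside. Bystander.
- flux: Amber bottle with a black cap, 48 mm in diameter and 100 mm high, upright beyond the mat. Origin: centre of its underside. Bystander.
- driver: Screwdriver 170 mm long lying beyond the mat. Its x axis runs along it. Bystander.
- heatsink: Finned aluminium heatsink 50 by 45 mm and 27 mm high. Origin: centre of its underside. Bystander.
Things that resemble listed ones, but are neither listed nor needed, are in the scene too. What is shaped like the part that bears trigger but purple or turquoise is not meant.

How it is judged (in metres and radians):
On the way, in this order (a step that is already met when the one before it is completed fails the run):
1. the blue capacitor is rolled, not dragged: it has turned about its own axis by more than 1 rad (angle between blue_cap's own z axis and vertical above 1 rad).
2. the blue capacitor lies still on the yellow line (y of blue_cap in the frame of mat between -0.008 and 0.008 m and x of blue_cap in the frame of mat between -0.06 and 0.06 m and angle between the x axis of blue_cap and the x axis of mat, either way round below 0.2 rad and linear speed of blue_cap below 0.01 m/s and height (world z) of blue_cap between 0.02 and 0.027 m), for 0.3 s.
3. the shutter button is pressed while the capacitor lies on the line (all of step 2 and value of joint trigger above 0.004 m), for 0.05 s.
At the end, for the whole second after the job is handed in: Blue capacitor at rest on the mat, its middle within 8 mm of the line and 60 mm of the mat's middle along it, parallel within 0.2 rad; shutter button pressed past 4 mm, now up (under 1.5 mm); black capacitor moved under 12 mm, other bystanders under 15 mm (all of step 2 and angular speed of blue_cap below 0.3 rad/s and value of joint trigger below 0.0015 m and distance of black_cap from where it was at the start of the episode below 0.012 m and distance of each of spool, board, flux, driver, heatsink from where it was at the start of the episode below 0.015 m); the robot touches nothing.
It fails at once if the blue capacitor is lifted off the mat (its axis more than 36 mm above the bench, 12 mm higher than it lies) (height (world z) of blue_cap above 0.036 m).
It fails at once if the shutter is pressed (beyond 3 mm) while the blue capacitor is more than 12 mm off the line (value of joint trigger above 0.003 m and (y of blue_cap in the frame of mat above 0.012 m or y of blue_cap in the frame of mat below -0.012 m)).
It fails at once if the black capacitor is moved more than 12 mm (distance of black_cap from where it was at the start of the episode above 0.012 m).
It fails at once if spool, circuit board, bottle, screwdriver or heatsink is moved more than 15 mm (distance of any of spool, board, flux, driver, heatsink from where it was at the start of the episode above 0.015 m).
It also fails if it takes over 54 s, if anything falls off the work surface, if the arm or the gripper's body presses on something with over 40 N, if the wrist force passes 120 N, or if a joint passes its speed limit or range.

ROBOT

A 6-joint arm with a two-finger parallel gripper is mounted at the origin on the work surface. World frame = base frame: x ahead of the robot, y to its left, z up, the work surface at z = 0. Lengths are in mm, angles in rad, forces in N, time in s.
With the tool pointing down it reaches from about 275 to 1000 mm from the base axis. Payload 8.4 kg.
Tool frame: the origin (TCP) lies on the centre line of the jaws, within the pads' length; the fingertips stand r.tip_reach ahead of it and the grasp point (between the pads) lies 11 mm behind it (r.tip_reach is the distance from the TCP to the fingertips, in mm); z points along the fingers, y is the line along which they close (so a half turn about z gives the same grasp; the last joint's range is limited). The gripper opens to 85 mm and grips with 20 to 120 N. Pads are 22 mm wide; open, the fingers measure 114 mm over their backs; the gripper's body (76 mm by 85 mm) begins 54 mm behind the grasp point. The pads swing forward as they close: fully open they stand 13 mm farther back than shut.
Start: joints at [1.344, 0.353, 1.633, -0, 1.155, -0.002], TCP at [139.318, 609.277, 239.281] pointing down, gripper open.
Joint ranges: [-2.63, 2.63], [-0.92, 2.1], [0.06, 2.66], [-1.3, 4.44], [0, 2.69], [-3.02, 3.02]. Speed limits (rad/s): [2.22, 2.22, 2.79, 3.14, 3.14, 3.14].

INTERFACE

Orientations are given as [roll, pitch, yaw] about the fixed x, y, z axes, in that order (R = Rz(yaw) Ry(pitch) Rx(roll)).
In Python, from rig import r gives the robot as it stands.
- The arm moves only by the tool carry_out, never from a script. Its argument "targets" is a list of rows, each an object with "dp": the shift along the tool's x, y, z in mm, a list of three; "yaw": the turn about the tool's z in degrees. A call has 1 to 12 rows; each row is the pose to reach, as a shift and turn from the pose commanded when the call began, along the tool's axes at that moment; what a row does not reach only later rows make up. A row lasts 1/8 s, in which the tool goes at most 62.5 mm and 10.7 degrees, less where a joint would pass 70% of its speed; a pose out of reach is approached as far as the arm can. A call with a gripper value outside its range is refused whole. "fingers" is the opening, from -1 (shut) to 1 (fully open), so that 0 is half open, set as the call begins (left out, the last holds). The fingers move at their own pace and stop on an object; "grip_force" is the grip in N (left out, the last holds). Time passes only in rows, so rows that repeat a pose let the fingers close. It gives the time, the measured TCP pose, the force, the opening and the grip force at its end, in the units of the state.
- r.sense(): the state, without advancing time (a new reading comes with each control period).
- r.grab_frame(name): name is "side" or "top"; returns the picture (400x640x3 uint8, red, green, blue); there is no depth.
- r.get_calibration(name): a dict with "fx", "fy", "cx", "cy" (pixels), "rvec" (rotation vector, rad) and "tvec" (3), from world to camera coordinates, as OpenCV has them. Camera axes: x right, y down, z forward; pixel columns grow to the right and rows downward; lengths in mm; the calibration is good to about 2 mm. A picture is of the moment at which its call begins. get_calibration takes no time and is no camera call.
- r.sign_off(): hands the job in; it is judged then, once.
The state is a dict: "clock": time; "qpos": joint angles; "qvel": joint speeds; "joint_efforts": joint torques, N m; "eef_pos": TCP position; "tcp_rot": TCP orientation; "contact_force": force on the tool from outside, world axes, zero at the start; "wrist_torque": the same for the moment, N m; "opening": opening from 0.0 (shut) to 1.0 (fully open); "grasp_force": force on a finger pad.
Only numpy, scipy, OpenCV 4.12 (cv2) and the standard library are available. Lean on these libraries where they do the work, as an engineer would, in place of code of your own. Each camera call takes 0.05 s, during which the arm holds its last target. There are 200 camera calls.

## Working session

There is one attempt and no reset: what is moved stays moved. The work goes in short steps, Python scripts to look and compute and a tool call to move; the robot and the scene stay as the last step left them, time stands still between calls to the robot, and variables do not carry over. Pictures are saved under pics/ and viewed, at most 10 in all, crops included, and the job is handed in when it is done.

Besides the shell and the picture viewer there is one more tool, called after ">>>" by a JSON object that holds its "fn" and its "kwargs", one argument or row to a line. carry_out: Moves the arm, as the interface text tells. Its arguments: {"type":"object","properties":{"targets":{"type":"array","items":{"type":"object","properties":{"dp":{"type":"array","items":{"type":"number"}},"yaw":{"type":"number"}}}},"fingers":{"type":"number"},"grip_force":{"type":"number"}},"required":["targets"]}

```bash
mkdir -p pics; ls; python3 - <<'E'
from rig import r
import cv2
for n in ("top","side"):
    cv2.imwrite(f"pics/{n}0.png", r.grab_frame(n)[:,:,::-1]); print(n,r.get_calibration(n))
s=r.sense();print(r.tip_reach,s)
E
```

```text
pics
top {'fx': 502.8464898242257, 'fy': 502.8464898242257, 'cx': 325.7182900494945, 'cy': 198.1432701861629, 'rvec': array([ 2.13494339, -2.19063794,  0.1125261 ]), 'tvec': array([-9.42408680e-02,  5.35530097e+02,  1.59226399e+03])}
side {'fx': 411.63860728929365, 'fy': 411.63860728929365, 'cx': 324.5551896625887, 'cy': 203.08972443387967, 'rvec': array([ 0.18529583, -2.79807206,  1.33198308]), 'tvec': array([ 539.03400529,  102.64730773, 1110.24850236])}
8.0 {'clock': 0.1, 'qpos': array([ 1.34360860e+00,  3.53592756e-01,  1.63409583e+00,  4.41375062e-06,
        1.15519819e+00, -2.38715866e-03]), 'qvel': array([ 8.42781098e-04, -9.77061981e-04, -1.77467948e-03, -1.42305555e-04,
        4.57216029e-04, -8.20899333e-05]), 'joint_efforts': array([ 1.66426180e-03, -6.06359696e+01, -3.42819536e+01,  2.21865239e-04,
        3.83817038e-03,  1.38344734e-05]), 'eef_pos': array([139.21198218, 608.84862499, 238.61265777]), 'tcp_rot': array([-3.14029855e+00, -7.12497776e-06,  2.91679029e+00]), 'contact_force': array([-0.52510217, -0.20609199, -0.32178865]), 'wrist_torque': array([ 0.02036489,  0.01403997, -0.02730971]), 'grasp_force': 0.0, 'opening': 1.0004694407676478}
```

View pics/top0.png

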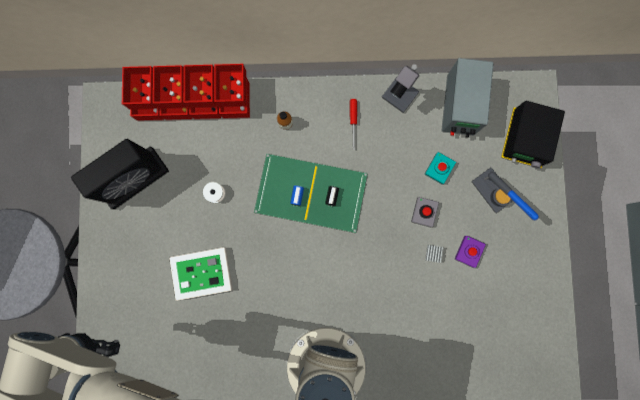

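View pics/side0.png

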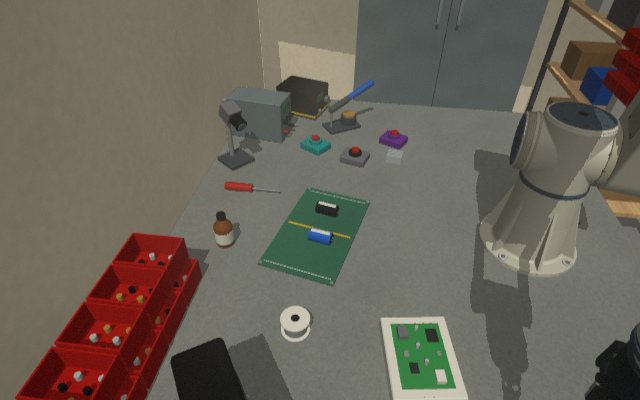

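The top view shows the blue cap at about (298,196), the line at (311,193), the black cap at (332,196) and the grey remote's button at (427,212). The side view agrees, with blue at (320,236) and black at (327,209).

```bash
cat > h.py <<'E'
from rig import r
import cv2, numpy as np
def ray(n,px,z):
    c=r.get_calibration(n); R=cv2.Rodrigues(c["rvec"])[0]
    K=np.array([[c["fx"],0,c["cx"]],[0,c["fy"],c["cy"]],[0,0,1]])
    px=np.atleast_2d(np.float64(px)); d=np.linalg.solve(K,np.c_[px,np.ones(len(px))].T)
    o=-R.T@c["tvec"]; d=R.T@d
    return (o[:,None]+d*(z-o[2])/d[2]).T
def biggest(m,box):
    mm=np.zeros_like(m,np.uint8); x0,y0,x1,y1=box; mm[y0:y1,x0:x1]=m[y0:y1,x0:x1]
    cs=cv2.findContours(mm,cv2.RETR_EXTERNAL,cv2.CHAIN_APPROX_NONE)[0]
    return max(cs,key=cv2.contourArea)
def cen(c): M=cv2.moments(c); return [M["m10"]/M["m00"],M["m01"]/M["m00"]]
def pca(pts):
    m=pts.mean(0); w=np.linalg.svd(pts-m,full_matrices=False)[2][0]; return m,w
def blobpts(m,box):
    x0,y0,x1,y1=box; ys,xs=np.nonzero(m[y0:y1,x0:x1]); return np.c_[xs+x0,ys+y0]
def masks(f):
    h=cv2.cvtColor(f,cv2.COLOR_RGB2HSV).astype(int); H,S,V=h[...,0],h[...,1],h[...,2]
    return dict(blue=(H>100)&(H<130)&(S>110)&(V>50), yellow=(H>18)&(H<32)&(S>130)&(V>120),
      green=(H>55)&(H<95)&(S>80), red=((H<8)|(H>172))&(S>150)&(V>90), white=(S<70)&(V>170), black=(V<50))
def look(n="top",verbose=True,lb=(285,155,345,235)):
    f=r.grab_frame(n); return f,masks(f)
E
python3 - <<'E'
from h import *
f,m=look()
y=blobpts(m["yellow"],(295,160,325,225)); p=ray("top",y,6); c,w=pca(p); w=w*np.sign(w[0])
th=np.arctan2(w[1],w[0]); print("line",c,"yaw",th,len(y))
g=blobpts(m["green"],(245,145,375,240)); hull=cv2.minAreaRect(g.astype(np.float32)); print("mat c",ray("top",hull[0],6),hull)
x=np.array([np.cos(th),np.sin(th)]); nn=np.array([-x[1],x[0]])
for k,box in (("blue",(285,180,308,212)),("black",(322,180,345,212))):
    q=m[k]|m["white"]; 
    cn=biggest(q,box); rc=cv2.minAreaRect(cn); P=ray("top",rc[0],23.5)[0]; 
    bp=ray("top",cv2.boxPoints(rc),23.5)
    e=[bp[1]-bp[0],bp[2]-bp[1]]; e=max(e,key=np.linalg.norm)
    print(k,rc,P,"in mat x,y",(P-c)[:2]@x,(P-c)[:2]@nn,"ang",np.arctan2(e[1],e[0]),np.linalg.norm(e))
rb=biggest(m["red"],(410,195,442,230)); print("btn",cen(rb),cv2.contourArea(rb),ray("top",cen(rb),43))
cv2.imwrite("pics/z1.png",cv2.resize(f[150:240,240:450,::-1],None,fx=3.8,fy=3.8,interpolation=cv2.INTER_CUBIC))
E
```

```text
line [554.44058931  36.69185028   6.        ] yaw -0.21895273649679814 119
mat c [[557.6531826   35.48334653   6.        ]] ((310.52532958984375, 192.53778076171875), (103.37930297851562, 59.85286331176758), 11.129189491271973)
blue ((296.6839904785156, 194.98800659179688), (10.643684387207031, 18.872413635253906), 10.30484676361084) [548.70704809  79.9003558   23.5       ] in mat x,y -14.981866218215705 40.93155419170543 ang -0.19696769165729483 61.472969549803864
black ((331.95294189453125, 195.71177673339844), (10.195732116699219, 18.113697052001953), 12.528807640075684) [543.36276441 -34.24036197  23.5       ] in mat x,y 4.593660301511748 -71.64492462844599 ang -0.24294420010845438 59.02994923393122
btn [426.3242424242424, 210.9181818181818] 55.0 [[ 484.57372471 -333.11728803   43.        ]]
```

View pics/z1.png

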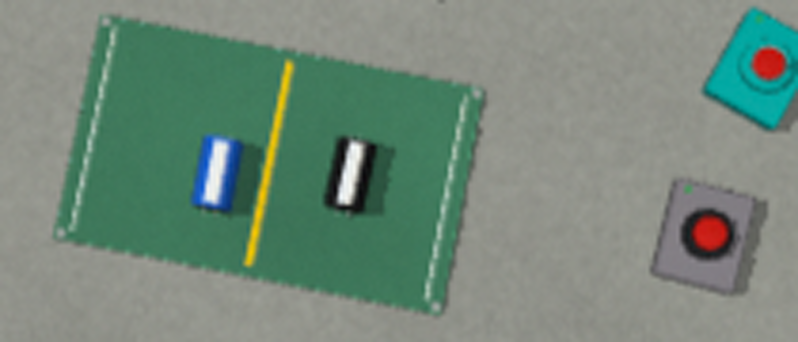

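The crop shows the blue cap at about (297,195) with its stripe up, roughly 41 mm from the line, and the grey remote at (426,211). The tool y axis is already along mat +y, and tool x is along mat −x.

>>> {"fn": "carry_out", "kwargs": {
  "targets": [
    {"dp":[-43,-35,5]},
    {"dp":[-86,-70,10]},
    {"dp":[-129,-105,15]},
    {"dp":[-171,-140,20]},
    {"dp":[-214,-175,30]},
    {"dp":[-257,-210,40]},
    {"dp":[-300,-245,50]},
    {"dp":[-343,-280,60]},
    {"dp":[-386,-315,70]},
    {"dp":[-429,-350,80]},
    {"dp":[-472,-385,90]},
    {"dp":[-514,-420,100]}
  ],
  "fingers": -1,
  "grip_force": 40
}}

```text
schema error: expected keys dp, yaw
```

>>> {"fn": "carry_out", "kwargs": {
  "targets": [
    {"dp":[0,0,20]},
    {"dp":[0,0,40]},
    {"dp":[0,0,55]},
    {"dp":[0,0,65]},
    {"dp":[0,0,65]},
    {"dp":[0,0,65]}
  ]
}}

```text
schema error: expected keys dp, yaw
```

>>> {"fn": "carry_out", "kwargs": {
  "targets": [
    {"dp":[-43,-35,5],"yaw":0},
    {"dp":[-86,-70,10],"yaw":0},
    {"dp":[-129,-105,15],"yaw":0},
    {"dp":[-171,-140,20],"yaw":0},
    {"dp":[-214,-175,30],"yaw":0},
    {"dp":[-257,-210,40],"yaw":0},
    {"dp":[-300,-245,50],"yaw":0},
    {"dp":[-343,-280,60],"yaw":0},
    {"dp":[-386,-315,70],"yaw":0},
    {"dp":[-429,-350,80],"yaw":0},
    {"dp":[-472,-385,90],"yaw":0},
    {"dp":[-514,-420,100],"yaw":0}
  ],
  "fingers": -1,
  "grip_force": 40
}}

```text
clock: 1.65
eef_pos: [547.7, 83.6, 138.9]
tcp_rot: [3.141, 0.0, 2.917]
contact_force: [0.7, 0.2, 0.8]
opening: 0.003
grasp_force: 0.0
```

>>> {"fn": "carry_out", "kwargs": {
  "targets": [
    {"dp":[0,0,15],"yaw":0},
    {"dp":[0,0,30],"yaw":0},
    {"dp":[0,0,45],"yaw":0},
    {"dp":[0,0,60],"yaw":0},
    {"dp":[0,0,60],"yaw":0},
    {"dp":[0,0,60],"yaw":0}
  ]
}}

```text
clock: 2.4
eef_pos: [546.9, 85.6, 79.5]
tcp_rot: [3.141, 0.0, 2.917]
contact_force: [-0.6, -0.2, -0.1]
opening: 0.004
grasp_force: 0.0
```

```bash
python3 - <<'E'
from h import *
f,m=look(); fs,ms=look("side")
a=cv2.resize(f[140:240,240:360,::-1],(480,400),interpolation=cv2.INTER_CUBIC)
b=cv2.resize(fs[160:285,255:375,::-1],(300,312)[:2],interpolation=cv2.INTER_CUBIC); b=cv2.copyMakeBorder(b,0,88,0,0,cv2.BORDER_CONSTANT)
cv2.imwrite("pics/z2.png",np.hstack([a,b])); s=r.sense(); print(s["eef_pos"],s["tcp_rot"],s["contact_force"],s["clock"])
E
```

```text
[547.18010076  85.49591571  79.82518803] [3.14123522e+00 9.11417771e-04 2.91704380e+00] [-0.43908116 -0.5159907   0.31888844] 2.5
```

View pics/z2.png

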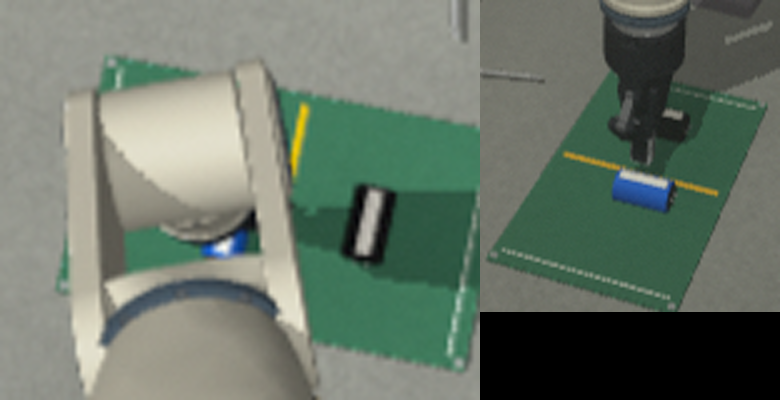

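The top view is covered by the arm. The side crop shows the tip just above and behind the blue cap, about as planned. I'll go down in small steps to contact.

>>> {"fn": "carry_out", "kwargs": {
  "targets": [
    {"dp":[0,0,15],"yaw":0},
    {"dp":[0,0,27],"yaw":0},
    {"dp":[0,0,30],"yaw":0},
    {"dp":[0,0,31],"yaw":0},
    {"dp":[0,0,31],"yaw":0}
  ]
}}

```text
clock: 3.12
eef_pos: [546.1, 85.4, 48.8]
tcp_rot: [-3.141, -0.001, 2.916]
contact_force: [-5.9, 1.3, 15.2]
opening: -0.0
grasp_force: 7.5
```

>>> {"fn": "carry_out", "kwargs": {
  "targets": [
    {"dp":[0,0,0.5],"yaw":0},
    {"dp":[0,0,0.5],"yaw":0}
  ]
}}

```text
clock: 3.38
eef_pos: [546.1, 85.5, 48.7]
tcp_rot: [-3.142, -0.001, 2.916]
contact_force: [-8.1, 1.9, 20.1]
opening: -0.002
grasp_force: 10.1
```

>>> {"fn": "carry_out", "kwargs": {
  "targets": [
    {"dp":[0,0,-1.2],"yaw":0},
    {"dp":[0,0,-1.2],"yaw":0}
  ]
}}

```text
clock: 3.62
eef_pos: [546.5, 85.3, 48.9]
tcp_rot: [-3.141, -0.0, 2.917]
contact_force: [-2.5, 0.6, 6.2]
opening: 0.003
grasp_force: 3.4
```

>>> {"fn": "carry_out", "kwargs": {
  "targets": [
    {"dp":[0,-1,0],"yaw":0},
    {"dp":[0,-3,0],"yaw":0},
    {"dp":[0,-5,0],"yaw":0},
    {"dp":[0,-8,0],"yaw":0},
    {"dp":[0,-11,0],"yaw":0},
    {"dp":[0,-14,0],"yaw":0},
    {"dp":[0,-17,0],"yaw":0},
    {"dp":[0,-19,0],"yaw":0},
    {"dp":[0,-20,0],"yaw":0},
    {"dp":[0,-20,0],"yaw":0}
  ]
}}

```text
clock: 4.88
eef_pos: [542.5, 65.7, 49.0]
tcp_rot: [3.142, 0.0, 2.917]
contact_force: [-0.6, 1.1, 4.6]
opening: -0.003
grasp_force: 2.6
```

```bash
cat >> h.py <<'E'
C=np.array([555.0,36.6]); th=-0.219; X=np.array([np.cos(th),np.sin(th)]); N=np.array([-X[1],X[0]])
def mat(p): p=np.asarray(p)[:2]-C; return np.round([p@X,p@N],1)
def side(path=None):
    f,m=look("side"); c=biggest(m["blue"],(280,190,370,290)); rc=cv2.minAreaRect(c)
    s=r.sense(); print("blue side px",np.round(cen(c),1),np.round(rc[1],1),"mat@23",mat(ray("side",cen(c),23)[0]),"tcp mat",mat(s["eef_pos"]),np.round(s["contact_force"],1),s["clock"])
    if path: cv2.imwrite(path,cv2.resize(f[160:285,255:375,::-1],None,fx=4,fy=4,interpolation=cv2.INTER_CUBIC))
E
python3 -c "
from h import *
side('pics/z3.png')"
```

```text
blue side px [320.2 233.8] [23.1 12.5] mat@23 [-16.7  34.4] tcp mat [-18.5  25.7] [-1.8 -1.   5.7] 4.925
```

View pics/z3.png

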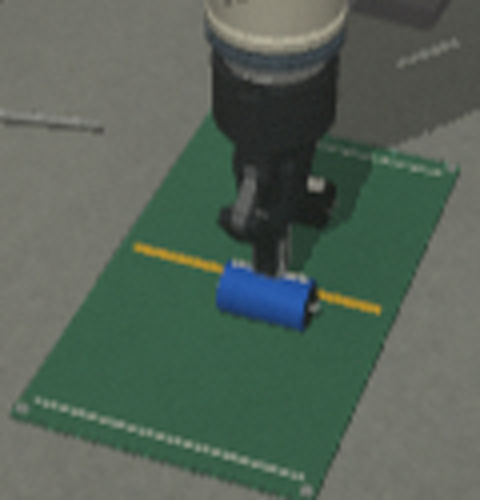

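The crop shows the cap rolled toward the line, with its stripe turned away and no skew. I'll repeat strokes.

>>> {"fn": "carry_out", "kwargs": {
  "targets": [
    {"dp":[0,0,-5],"yaw":0},
    {"dp":[0,6,-5],"yaw":0},
    {"dp":[0,12,-5],"yaw":0},
    {"dp":[0,12,-3],"yaw":0},
    {"dp":[0,12,0],"yaw":0},
    {"dp":[0,12,0.2],"yaw":0},
    {"dp":[0,12,0.2],"yaw":0}
  ]
}}

```text
clock: 5.8
eef_pos: [545.0, 77.5, 48.9]
tcp_rot: [3.142, -0.0, 2.917]
contact_force: [-1.2, 1.1, 4.9]
opening: -0.003
grasp_force: 2.4
```

>>> {"fn": "carry_out", "kwargs": {
  "targets": [
    {"dp":[0,-1,0],"yaw":0},
    {"dp":[0,-3,0],"yaw":0},
    {"dp":[0,-6,0],"yaw":0},
    {"dp":[0,-9,0],"yaw":0},
    {"dp":[0,-12,0],"yaw":0},
    {"dp":[0,-15,0],"yaw":0},
    {"dp":[0,-18,0],"yaw":0},
    {"dp":[0,-21,0],"yaw":0},
    {"dp":[0,-23,0],"yaw":0},
    {"dp":[0,-24,0],"yaw":0},
    {"dp":[0,-24,0],"yaw":0}
  ]
}}

```text
clock: 7.18
eef_pos: [540.1, 53.9, 49.0]
tcp_rot: [3.141, 0.001, 2.917]
contact_force: [0.6, -0.4, 5.6]
opening: 0.002
grasp_force: 2.5
```

```bash
python3 -c "
from h import *
side()"
```

```text
blue side px [322.  230.5] [22.8 13.1] mat@23 [-17.   20.6] tcp mat [-18.3  13.7] [ 1.2 -0.6  5.9] 7.225
```

>>> {"fn": "carry_out", "kwargs": {
  "targets": [
    {"dp":[0,0,-5],"yaw":0},
    {"dp":[0,6,-5],"yaw":0},
    {"dp":[0,12,-5],"yaw":0},
    {"dp":[0,12,-3],"yaw":0},
    {"dp":[0,12,0],"yaw":0},
    {"dp":[0,12,0.2],"yaw":0},
    {"dp":[0,12,0.2],"yaw":0}
  ]
}}

```text
clock: 8.1
eef_pos: [542.3, 65.8, 48.8]
tcp_rot: [3.141, -0.0, 2.917]
contact_force: [-1.7, 0.8, 6.4]
opening: -0.002
grasp_force: 3.4
```

>>> {"fn": "carry_out", "kwargs": {
  "targets": [
    {"dp":[0,-1,0],"yaw":0},
    {"dp":[0,-3,0],"yaw":0},
    {"dp":[0,-6,0],"yaw":0},
    {"dp":[0,-9,0],"yaw":0},
    {"dp":[0,-12,0],"yaw":0},
    {"dp":[0,-15,0],"yaw":0},
    {"dp":[0,-18,0],"yaw":0},
    {"dp":[0,-21,0],"yaw":0},
    {"dp":[0,-23,0],"yaw":0},
    {"dp":[0,-24,0],"yaw":0},
    {"dp":[0,-24,0],"yaw":0}
  ]
}}

```text
clock: 9.48
eef_pos: [537.4, 42.2, 48.9]
tcp_rot: [3.141, 0.001, 2.917]
contact_force: [0.7, 0.3, 6.2]
opening: 0.001
grasp_force: 3.1
```

```bash
python3 -c "
from h import *
side('pics/z4.png')"
```

```text
blue side px [323.5 227.6] [23.  12.9] mat@23 [-16.8   8.6] tcp mat [-18.4   1.7] [ 0.1 -0.5  6.8] 9.525
```

View pics/z4.png

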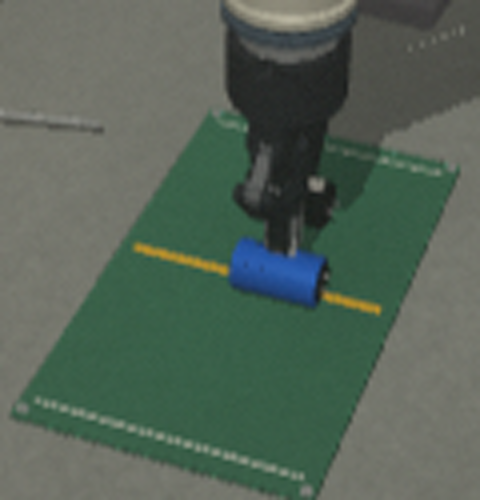

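The cap is straight and about 7 mm short of the line. One last 14 mm stroke, then I'll retract and look from above.

>>> {"fn": "carry_out", "kwargs": {
  "targets": [
    {"dp":[0,0,-5],"yaw":0},
    {"dp":[0,5,-5],"yaw":0},
    {"dp":[0,9,-5],"yaw":0},
    {"dp":[0,9,-3],"yaw":0},
    {"dp":[0,9,0],"yaw":0},
    {"dp":[0,9,0.2],"yaw":0},
    {"dp":[0,9,0.2],"yaw":0}
  ]
}}

```text
clock: 10.4
eef_pos: [539.0, 51.2, 48.9]
tcp_rot: [3.141, 0.0, 2.917]
contact_force: [-2.7, 0.6, 9.8]
opening: -0.002
grasp_force: 5.1
```

>>> {"fn": "carry_out", "kwargs": {
  "targets": [
    {"dp":[0,-1,0],"yaw":0},
    {"dp":[0,-3,0],"yaw":0},
    {"dp":[0,-6,0],"yaw":0},
    {"dp":[0,-9,0],"yaw":0},
    {"dp":[0,-12,0],"yaw":0},
    {"dp":[0,-14,0],"yaw":0},
    {"dp":[0,-14,0],"yaw":0},
    {"dp":[0,-14,0],"yaw":0}
  ]
}}

```text
clock: 11.4
eef_pos: [536.2, 37.4, 48.9]
tcp_rot: [3.141, 0.001, 2.917]
contact_force: [-1.5, -0.5, 8.4]
opening: 0.001
grasp_force: 4.5
```

>>> {"fn": "carry_out", "kwargs": {
  "targets": [
    {"dp":[0,0,-5],"yaw":0},
    {"dp":[0,0,-30],"yaw":0},
    {"dp":[0,0,-70],"yaw":0},
    {"dp":[30,-40,-90],"yaw":0},
    {"dp":[60,-90,-90],"yaw":0},
    {"dp":[60,-140,-90],"yaw":0},
    {"dp":[60,-190,-90],"yaw":0},
    {"dp":[60,-240,-90],"yaw":0},
    {"dp":[60,-240,-90],"yaw":0}
  ]
}}

```text
clock: 12.52
eef_pos: [423.1, -185.7, 138.5]
tcp_rot: [-3.141, 0.0, 2.913]
contact_force: [-0.1, 0.7, -0.7]
opening: -0.001
grasp_force: 0.0
```

```bash
python3 - <<'E'
from h import *
side()
f,m=look()
y=blobpts(m["yellow"],(295,160,325,225)); p=ray("top",y,6); c,w=pca(p); print("line",c,np.arctan2(w[1],w[0])); print("line pts off",mat(c))
cn=biggest(m["blue"]|m["white"],(290,175,335,215)); rc=cv2.minAreaRect(cn); bp=ray("top",cv2.boxPoints(rc),23.5); e=max([bp[1]-bp[0],bp[2]-bp[1]],key=np.linalg.norm)
print(rc,mat(ray("top",rc[0],23.5)[0]),np.arctan(e[1]/e[0]))
rb=biggest(m["red"],(405,190,445,235)); print("btn",cen(rb),cv2.contourArea(rb),ray("top",cen(rb),43)); print(r.sense()["eef_pos"],r.sense()["clock"])
cv2.imwrite("pics/z5.png",cv2.resize(f[150:240,240:450,::-1],None,fx=3.8,fy=3.8,interpolation=cv2.INTER_CUBIC))
E
```

```text
blue side px [324.3 225.7] [22.8 12.9] mat@23 [-16.2   0.7] tcp mat [ -80.6 -244.1] [-0.2 -0.9  0. ] 12.575
line [562.59959867  34.89127726   6.        ] 2.9221142339159445
line pts off [ 7.8 -0. ]
((309.16400146484375, 197.34800720214844), (10.643684387207031, 18.693531036376953), 10.30484676361084) [-15.3  -0.3] -0.19965016714178502
btn [426.7136150234741, 209.66666666666666] 35.5 [[ 488.53655532 -334.5437452    43.        ]]
[ 423.51311752 -183.22936216  138.26767807] 12.625
```

View pics/z5.png

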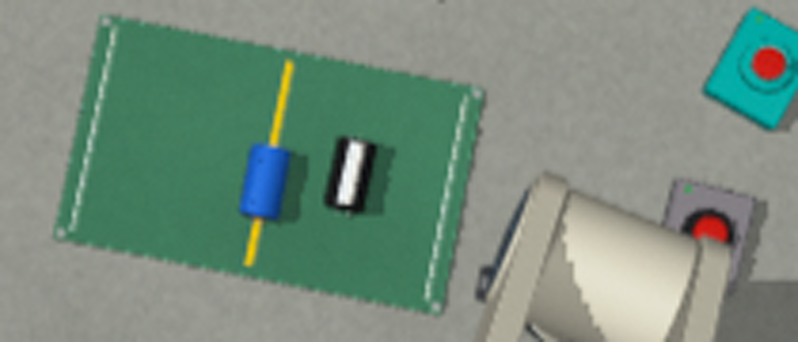

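The cap lies on the line, −0.3 mm off, 0.02 rad skew. The button is at world (485,−333). I'll move over it.

>>> {"fn": "carry_out", "kwargs": {
  "targets": [
    {"dp":[-20,-30,0],"yaw":0},
    {"dp":[-45,-65,0],"yaw":0},
    {"dp":[-70,-100,15],"yaw":0},
    {"dp":[-93,-132,40],"yaw":0},
    {"dp":[-93,-132,65],"yaw":0},
    {"dp":[-93,-132,75],"yaw":0},
    {"dp":[-93,-132,75],"yaw":0},
    {"dp":[-93,-132,75],"yaw":0}
  ]
}}

```text
clock: 13.62
eef_pos: [485.8, -332.1, 64.4]
tcp_rot: [-3.141, 0.001, 2.918]
contact_force: [-0.1, -0.2, -0.0]
opening: -0.002
grasp_force: 0.0
```

```bash
python3 - <<'E'
from h import *
s=r.sense(); print(s["eef_pos"],s["contact_force"],s["clock"])
f,m=look("side"); cv2.imwrite("pics/z6.png",cv2.resize(f[100:260,290:450,::-1],None,fx=3.7,fy=3.7,interpolation=cv2.INTER_CUBIC))
E
```

```text
[ 485.76663009 -332.07378817   64.37625856] [-0.14725492 -0.16605959 -0.00293684] 13.625
```

View pics/z6.png

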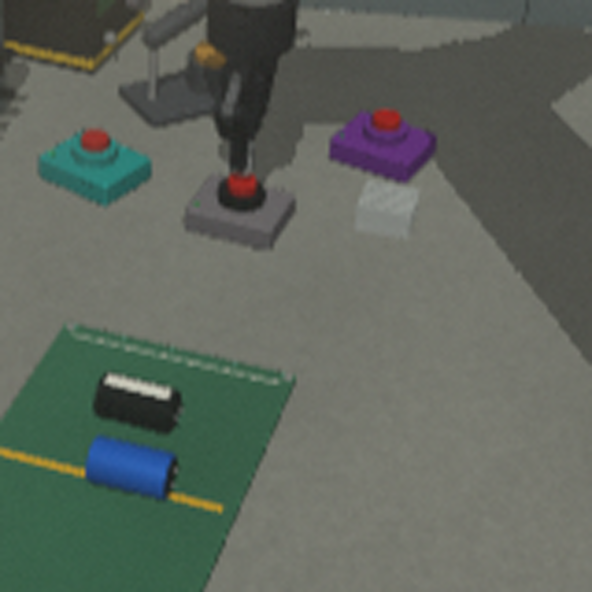

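The tip stands right above the grey remote's red button (crop 243,180). The blue cap lies on the line. TCP is at 64.4, so the tip is at 56, with contact about 13 mm down and full travel at about 19 mm.

>>> {"fn": "carry_out", "kwargs": {
  "targets": [
    {"dp":[0,0,8],"yaw":0},
    {"dp":[0,0,13],"yaw":0},
    {"dp":[0,0,16],"yaw":0},
    {"dp":[0,0,18.5],"yaw":0},
    {"dp":[0,0,19.5],"yaw":0},
    {"dp":[0,0,20],"yaw":0},
    {"dp":[0,0,20],"yaw":0}
  ]
}}

```text
clock: 14.55
eef_pos: [485.8, -332.9, 48.1]
tcp_rot: [-3.141, 0.002, 2.917]
contact_force: [-12.0, 10.7, 56.4]
opening: 0.004
grasp_force: 28.0
```

>>> {"fn": "carry_out", "kwargs": {
  "targets": [
    {"dp":[0,0,-4],"yaw":0},
    {"dp":[0,0,-4],"yaw":0}
  ]
}}

```text
clock: 14.8
eef_pos: [485.6, -332.8, 48.9]
tcp_rot: [-3.141, 0.002, 2.917]
contact_force: [-2.0, 3.9, 18.5]
opening: 0.0
grasp_force: 9.3
```

>>> {"fn": "carry_out", "kwargs": {
  "targets": [
    {"dp":[0,0,-2],"yaw":0},
    {"dp":[0,0,-2],"yaw":0}
  ]
}}

```text
clock: 15.05
eef_pos: [485.6, -332.7, 49.8]
tcp_rot: [-3.141, 0.001, 2.917]
contact_force: [1.9, 0.6, 5.1]
opening: -0.003
grasp_force: 2.2
```

>>> {"fn": "carry_out", "kwargs": {
  "targets": [
    {"dp":[0,0,-2],"yaw":0},
    {"dp":[0,0,-2],"yaw":0}
  ]
}}

```text
clock: 15.3
eef_pos: [485.5, -332.7, 51.6]
tcp_rot: [-3.141, 0.001, 2.917]
contact_force: [3.6, 0.6, 3.0]
opening: 0.004
grasp_force: 1.7
```

>>> {"fn": "carry_out", "kwargs": {
  "targets": [
    {"dp":[0,0,-1.5],"yaw":0},
    {"dp":[0,0,-1.5],"yaw":0},
    {"dp":[0,0,-1.5],"yaw":0}
  ]
}}

```text
clock: 15.68
eef_pos: [485.1, -332.6, 52.8]
tcp_rot: [-3.141, 0.0, 2.917]
contact_force: [1.2, -0.1, 2.7]
opening: 0.002
grasp_force: 1.3
```

>>> {"fn": "carry_out", "kwargs": {
  "targets": [
    {"dp":[0,0,-1],"yaw":0},
    {"dp":[0,0,-1],"yaw":0},
    {"dp":[0,0,-1],"yaw":0}
  ]
}}

```text
clock: 16.05
eef_pos: [484.9, -332.5, 53.8]
tcp_rot: [-3.142, -0.0, 2.917]
contact_force: [1.3, -0.5, 2.6]
opening: 0.002
grasp_force: 1.0
```

>>> {"fn": "carry_out", "kwargs": {
  "targets": [
    {"dp":[0,0,-1],"yaw":0},
    {"dp":[0,0,-1],"yaw":0},
    {"dp":[0,0,-1],"yaw":0}
  ]
}}

```text
clock: 16.42
eef_pos: [484.8, -332.4, 54.8]
tcp_rot: [3.141, -0.001, 2.917]
contact_force: [0.3, -0.8, 1.0]
opening: 0.0
grasp_force: 0.7
```

>>> {"fn": "carry_out", "kwargs": {
  "targets": [
    {"dp":[0,0,-1],"yaw":0},
    {"dp":[0,0,-1],"yaw":0},
    {"dp":[0,0,-1],"yaw":0}
  ]
}}

```text
clock: 16.8
eef_pos: [484.9, -332.3, 55.8]
tcp_rot: [3.141, -0.0, 2.917]
contact_force: [-0.6, 0.7, -0.6]
opening: -0.004
grasp_force: 0.0
```

The spring force faded over about 6 mm, with a hard stop at TCP 49.3 and release at 55.3, so the button went fully down. I'll retract and check.

>>> {"fn": "carry_out", "kwargs": {
  "targets": [
    {"dp":[0,0,-15],"yaw":0},
    {"dp":[0,0,-50],"yaw":0},
    {"dp":[0,0,-90],"yaw":0},
    {"dp":[0,0,-90],"yaw":0},
    {"dp":[0,0,-90],"yaw":0},
    {"dp":[0,0,-90],"yaw":0}
  ]
}}

```text
clock: 17.55
eef_pos: [484.5, -332.1, 145.1]
tcp_rot: [3.141, -0.002, 2.917]
contact_force: [-0.4, 0.0, -0.3]
opening: -0.003
grasp_force: 0.0
```

```bash
python3 - <<'E'
from h import *
side(); f,m=look()
cn=biggest(m["blue"]|m["white"],(290,175,335,215)); rc=cv2.minAreaRect(cn); print(rc,mat(ray("top",rc[0],23.5)[0]))
s=r.sense(); print(s["eef_pos"],s["contact_force"],abs(s["qvel"]).max()); 
E
python3 -c "
from rig import r
print(r.sign_off())"
```

```text
blue side px [324.2 225.7] [22.8 12.9] mat@23 [-16.    0.7] tcp mat [  11.3 -375.2] [-0.7  0.3  0.1] 17.6
((309.16400146484375, 197.34800720214844), (10.643684387207031, 18.693531036376953), 10.30484676361084) [-15.3  -0.3]
[ 484.58069208 -332.14139293  144.95946448] [-0.14280727 -0.38049009 -0.00624936] 0.0029539875644998214
the job is handed in; nothing more can be done
None
```

The blue capacitor was rolled onto the yellow line and measured within about 1 mm of it; the shutter button was then pressed fully down and released, and the job was handed in at about 17.7 s of the 54 s allowed (no verdict was returned).

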